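# Let the lift's cover down onto the stoneware bowls

## Robot

A 7-joint arm with a two-finger parallel gripper is mounted at the origin on a cart in front of the work surface, level with it; the furniture and walls round the work are solid. World frame = base frame: x ahead of the robot, y to its left, z up, the work surface at z = 0. Lengths are in m, angles in rad, forces in N, time in s.
With the tool pointing down it reaches from about 0.425 to 0.925 m from the base axis. Payload 6.8 kg.
Tool frame: the origin (TCP) lies at the very end of the fingers, on their centre line; the grasp point (between the pads) lies 19 mm behind it; z points along the fingers, y is the line along which they close (so a half turn about z gives the same grasp; the last joint's range is limited). The gripper opens to 85 mm and grips with 20 to 120 N. Pads are 22 mm wide; open, the fingers measure 114 mm over their backs; the gripper's body (76 mm by 85 mm) begins 54 mm behind the grasp point. The pads swing forward as they close: fully open they stand 13 mm farther back than shut.
Start: joints at [1.125, 0.477, 0.022, 1.555, -0.011, 1.109, -0.083], TCP at [0.224, -0.637, 0.194] pointing down, gripper open.
Joint ranges: [-2.96, 2.96], [-0.34, 2.1], [-1.41, 1.46], [0.24, 2.44], [-1.37, 4.51], [0.17, 1.92], [-2.96, 2.96]. Speed limits (rad/s): [2.39, 2.39, 3.14, 3.14, 3.14, 3.14, 3.14].

## Interface

Orientations are given as a rotation vector (axis times angle).
In Python, from bench import get_obs, viewer, r gives the robot as it stands. The module is installed in compiled form; this text tells all that it offers.
- The arm moves only by the tool play_rows, never from a script. Its argument "commands" is a list that holds one entry, the list of rows, each a list of 5 numbers: the gripper's target within -1 to 1 (shut at 1, half-way at 0, fully open at -1), then the shift along the tool's x, y, z scaled (see below), then the turn about the tool's z scaled (see below). A call has 1 to 12 rows; each row is the pose to reach, as a shift and turn from the pose commanded when the call began, along the tool's axes at that moment; what a row does not reach only later rows make up. The controller multiplies each number of a shift by 0.2 m and each number of a turn by pi/2 rad. A row lasts 1/12 s, in which the tool goes at most 41.7 mm and 7.16 degrees, less where a joint would pass 70% of its speed; a pose out of reach is approached as far as the arm can. A call with a number of a shift or a turn outside -1 to 1 is refused whole. A call with a gripper value outside its range is refused whole. The fingers move at their own pace and stop on an object; "grip_force" is the grip in N (left out, the last holds). Time passes only in rows, so rows that repeat a pose let the fingers close. It gives the time, the measured TCP pose, the force, the opening and the grip force at its end, in the units of the state.
- get_obs(): the state, without advancing time (a new reading comes with each control period).
- viewer.grab_frame(name): name is "scene" or "top" or "wrist"; returns a dict with "pixels" (400x640x3 uint8, red, green, blue), "fovy" (degrees; the focal length in pixels is half the picture's height over the tangent of half this angle, whatever the lens; pixels are square), "cx", "cy" (the principal point, pixels), "distortion" ([k1, k2, p1, p2, k3] as OpenCV has them; the pictures are not rectified), "world_to_cam" (4x4, takes a point from world to camera coordinates); the wrist camera has in their place "hand_eye" (4x4, takes a point from camera to tool coordinates, whose origin is the TCP and whose axes are the flange's). Camera axes: x right, y up, looking along -z (the intrinsics and any distortion apply to the point x, -y, -z); pixel columns grow to the right and rows downward; lengths in m; the calibration is good to about 2 mm. A picture is of the moment at which its call begins: read the wrist's pose just before it. There is no depth.
- r.hand_in(): hands the job in; it is judged then, once.
Trained networks look in a picture, given as the dict that the camera call returned (one of the last four; its "shot" number tells which), for a name from the list of things; names that differ only in an ending like _2 or _b are one class to them, and where a whole thing is asked for, a point or a joint stands for the part that bears it (a point fixed in the world has none). Each returns a list of dicts, best first, with "score" (0 to 1); they miss things now and then, are a little off and sometimes report something else, mostly with a low value. They report only what shows in the picture. A call takes as long as a camera call. They do not tell look-alikes from the thing itself.
- viewer.trace(picture, thing): "pixels" (400x640 bool, what is visible of it) and "rect" ([left, top, right, bottom] in pixels, round what is visible of it).
The state is a dict: "clock": time; "joints": joint angles; "qvel": joint speeds; "tau": joint torques, N m; "tcp_pos": TCP position; "orientation": TCP orientation; "contact_force": force on the tool from outside, world axes, zero at the start; "moment": the same for the moment, N m; "grip_width": finger opening in m; "gripper_force": force on a finger pad.
Only numpy, scipy, OpenCV 4.12 (cv2) and the standard library are available. Lean on these libraries where they do the work, as an engineer would, in place of code of your own. Each camera call takes 0.05 s, during which the arm holds its last target. There are 200 camera calls.

## Task

Let the cover of the little crank lift down onto the stack of stoneware bowls. Pull the release lever over to its far stop, then take the crank by its grip, ease it a little counter-clockwise (seen from above, the raising direction) until the bitten pawl springs clear of the ratchet wheel, and let the crank turn back slowly under the load (about ten seconds for a full turn), never letting it run, until the cover rests on the bowls; let go of the grip only then. Set it down gently and do not go on pressing with the crank once it has landed, because the bowls are fragile, and leave the steel cup, the soup bowl and the salt shaker where they stand.

Things in the scene. Friction and masses are not known exactly. Their poses are not given: they have to be found in the camera images.
- lift: Fixed crank lift; origin on the worktop under the crank's axis, z up, x roughly away from the robot (turned by up to 0.3 rad). Grey gear housing under the crank, 160 x 170 mm, 76 mm tall; a low channel runs along +y to an aluminium mast (30 mm square, 310 mm tall) 205 mm from the origin. Beyond it hangs the cover, 325 mm from the origin. The robot may touch it.
- crank_axis (a point): Point on the crank's upright axis, 160 mm above the worktop (the height of the grip's centre), fixed to the lift; axes as lift.
- grip_center (a point): Centre of the crank's upright black grip, a round barrel 25 mm in diameter, 48 mm tall (134 to 182 mm above the worktop), spinning freely on its pin. It moves on a level circle of 60 mm radius round crank_axis. The crank's flat arm lies under it, at 122 to 132 mm height; near the crank only the mast is higher than the grip.
- grip: The same grip as a part; origin on its axis at its underside, 24 mm below grip_center. Once the pawl is out it must be held or backed by the robot until the cover lies on the bowls: letting it go while the cover still hangs, even a few mm up, counts as a drop.
- crank (a joint): Crank angle in rad, positive counter-clockwise from above, which raises the cover by 30 mm a rad. Starts between -1.3 and 0.3, held by the pawl; between -3.5 and -3.0 when the cover lies on the bowls. The cover's weight always drives it clockwise with 3 to 5 N at the grip. No brake: with the pawl out and the grip free it runs away. It must never turn back faster than 1.5 rad/s.
- lever_post (a point): Middle of the upright black post (15 mm in diameter, 34 mm tall, top 130 mm above the worktop) on the end of the flat steel release lever, on the lift's side away from the mast. The post is 100 mm from the lever's upright pin, which stands at x -52, y -68 mm in lift. Throwing the lever moves the post 45 mm toward the robot, the -x side of lift.
- lever (a joint): Release lever angle in rad, growing clockwise from above: 0 as found (pawl urged into the wheel), 0.45 at its far stop (pawl urged out). Takes 1 to 2 N at the post; stays where left. Under load, throwing it only winds the spring between lever and pawl: the pawl stays bitten until the crank is turned 0.03 to 0.15 rad in the raising direction, then springs out by itself.
- pawl_nose (a point): Nose of the dark steel pawl, a 58 mm bar on the same pin as the lever, 84 mm above the worktop. Horizontally about 46 mm from crank_axis when bitten in the 48-tooth ratchet wheel (48 mm outer radius), over 58 mm when sprung clear.
- cover: Carriage with the steel cover, 0.6 to 1 kg, moving only up and down the mast, geared to the crank without slip; origin above lift at the height of the cover's underside.
- cover_under (a point): Centre of the underside of the round steel cover, 178 mm in diameter. Below it sticks out a black rubber landing pad, 160 mm in diameter, which is screwed in to a different depth each time: its face lies anywhere from 4 to 16 mm below this point and is not tracked, so the height at which the cover lands has to be felt. Starts 65 to 120 mm above the rim.
- bowls: Two nested stoneware bowls, 160 mm in diameter, loose, standing under the cover; origin at the centre of their underside, z up. They need not be touched. Fragile: the cover must not press on them with more than 40 N, and the crank doubles a force at its grip.
- bowls_rim (a point): Centre of the rim of bowls, where the pad under the cover lands, 72 mm above the worktop.
- steel_cup: Bystander: small steel sauce cup, 68 mm in diameter, 59 mm tall, left of the stoneware bowls; origin at the centre of its underside.
- soup_bowl: Bystander: soup bowl, 97 mm in diameter, 69 mm tall, left of the stoneware bowls; origin at the centre of its underside.
- salt_shaker: Bystander: salt shaker, 44 mm in diameter, 90 mm tall, behind the lift on the right; origin at the centre of its underside.
There are look-alikes about, which are no part of the job. What is meant by the bowls is not red, and is the larger of those in its own colour.

How it is judged:
By the outcome, as a careful person would: the job done as asked, in the order asked, and still so for the second after the job is handed in, with the robot touching nothing.
It also fails if it takes over 72 s, if anything falls off the work surface, if the arm or the gripper's body presses on something with over 40 N, if the wrist force passes 120 N, or if a joint passes its speed limit or range.

## Working session

There is one attempt and no reset: what is moved stays moved. The work goes in short steps, Python scripts to look and compute and a tool call to move; the robot and the scene stay as the last step left them, time stands still between calls to the robot, and variables do not carry over. Pictures are saved under pics/ and viewed, at most 10 in all, crops included, and the job is handed in when it is done.

Besides the shell and the picture viewer there is one more tool, called as name(argument=value, ...) on one line, values as JSON. play_rows: Moves the arm, as the interface text tells. Shifts and turns lie within -1 to 1; 1 stands for 0.2 m of shift or pi/2 rad of turn. Its arguments: {"type":"object","properties":{"commands":{"type":"array","items":{"type":"array","items":{"type":"array","items":{"type":"number","minimum":-1,"maximum":1}}}},"grip_force":{"type":"number"}},"required":["commands"]}

```bash
mkdir -p pics
cat > h.py <<'E'
import numpy as np, cv2
from bench import get_obs, viewer, r
from scipy.spatial.transform import Rotation as R
def K(p):
    f=200/np.tan(np.radians(p["fovy"])/2); return np.array([[f,0,p["cx"]],[0,f,p["cy"]],[0,0,1]])
def w2c(p,o=None):
    if "world_to_cam" in p: return np.array(p["world_to_cam"])
    T=np.eye(4);T[:3,:3]=R.from_rotvec(o["orientation"]).as_matrix();T[:3,3]=o["tcp_pos"]
    return np.linalg.inv(T@np.array(p["hand_eye"]))
def proj(p,X,o=None):
    T=w2c(p,o);c=(T[:3,:3]@np.atleast_2d(X).T).T+T[:3,3];c=c*[1,-1,-1]
    return cv2.projectPoints(c.reshape(-1,1,3),np.zeros(3),np.zeros(3),K(p),np.array(p["distortion"],float))[0].reshape(-1,2)
def onz(p,uv,z,o=None):
    u=cv2.undistortPoints(np.array(uv,float).reshape(-1,1,2),K(p),np.array(p["distortion"],float)).reshape(-1,2)
    T=np.linalg.inv(w2c(p,o));d=(T[:3,:3]@np.c_[u[:,0],-u[:,1],-np.ones(len(u))].T).T;c=T[:3,3]
    return c+d*((z-c[2])/d[:,2])[:,None]
def save(p,n): cv2.imwrite(f"pics/{n}.png",p["pixels"][:,:,::-1])
E
python3 - <<'E'
from h import *
o=get_obs();print({k:np.round(v,3).tolist() for k,v in o.items()})
for c in("top","scene"):
    p=viewer.grab_frame(c);save(p,c)
    for t in("grip","lever_post","lever","pawl_nose","cover","bowls","lift","steel_cup","soup_bowl","salt_shaker"):
        for d in viewer.trace(p,t)[:3]:
            ys,xs=np.nonzero(d["pixels"]);print(c,t,round(d["score"],2),d["rect"],np.round([xs.mean(),ys.mean()],1),len(xs))
E
```

```text
{'clock': 0.0, 'joints': [1.125, 0.478, 0.022, 1.556, -0.012, 1.109, -0.083], 'qvel': [0.0, 0.001, -0.001, -0.001, 0.0, -0.002, -0.0], 'tau': [0.0, -59.644, 1.608, -28.119, 0.013, 0.01, -0.0], 'tcp_pos': [0.223, -0.636, 0.193], 'orientation': [-3.095, -0.528, 0.001], 'contact_force': [0.199, -0.065, 0.527], 'moment': [0.012, 0.035, 0.006], 'gripper_force': 0.0, 'grip_width': 0.086}
top grip 0.39 [360.7, 213.8, 373.9, 220.8] [364.  216.6] 62
top lever_post 0.51 [394.9, 230.0, 435.8, 245.2] [413.8 241.2] 203
top lever 0.57 [394.3, 230.2, 436.4, 245.0] [412.7 240.5] 226
top cover 0.56 [250.4, 171.5, 328.1, 229.6] [279.1 200.8] 2725
top cover 0.23 [358.8, 212.9, 368.3, 225.4] [364.1 216.7] 74
top bowls 0.91 [260.9, 262.2, 300.7, 302.1] [282.1 283.1] 1076
top bowls 0.66 [230.6, 142.2, 264.1, 177.1] [246.3 156.8] 802
top bowls 0.59 [268.0, 211.2, 302.5, 232.3] [288.8 226.8] 228
top lift 0.55 [248.9, 172.4, 434.7, 261.9] [332.3 215.7] 6867
top steel_cup 0.63 [195.2, 241.7, 217.2, 266.2] [203.  253.7] 396
top soup_bowl 0.92 [185.3, 201.8, 214.3, 229.7] [196.2 218.2] 709
top salt_shaker 0.66 [423.6, 160.6, 441.9, 174.7] [431.9 167.9] 174
scene grip 0.48 [259.1, 169.1, 327.2, 224.9] [291.3 200.9] 2102
scene lever_post 0.64 [369.6, 161.0, 405.9, 189.0] [389.6 176.9] 169
scene lever 0.68 [374.9, 160.4, 403.6, 187.8] [390.4 176.4] 120
scene pawl_nose 0.31 [371.0, 159.5, 402.6, 187.4] [391.4 175.8] 127
scene cover 0.64 [259.5, 169.9, 326.7, 221.8] [291.4 200.5] 2179
scene bowls 0.97 [266.8, 218.2, 316.7, 255.8] [291.2 236.1] 1321
scene bowls 0.95 [205.9, 221.5, 240.2, 246.1] [224.2 232.9] 658
scene bowls 0.69 [333.6, 249.0, 374.9, 285.5] [351.9 268.5] 1066
scene lift 0.59 [257.8, 151.3, 405.4, 236.4] [328.9 198.7] 5943
scene steel_cup 0.6 [256.0, 292.3, 283.6, 327.5] [269.  310.1] 701
scene soup_bowl 0.83 [213.6, 275.2, 252.2, 310.9] [232.4 291.7] 1004
scene salt_shaker 0.72 [340.0, 146.8, 348.4, 170.7] [344.6 156.5] 203
```

View pics/top.png

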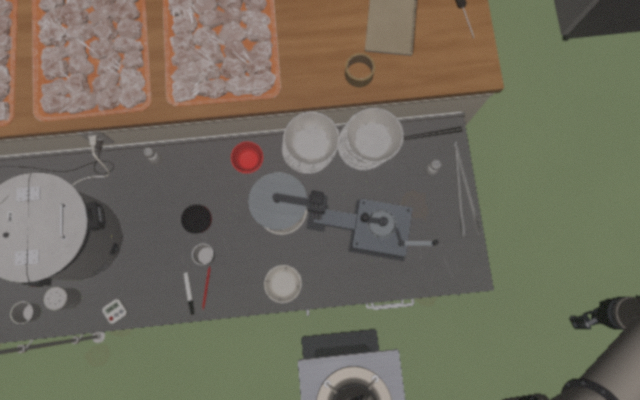

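View pics/scene.png

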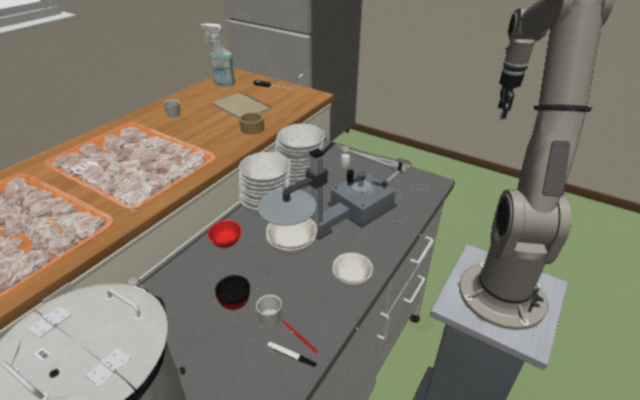

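The bowls meant are the white stack under the cover: top (285,218), scene (291,236). The white one at top (282,283), scene (352,268), is smaller, and the one at top (246,157) is red. I'll enlarge that area to check this and to place the lift.

Run:
```python
from h import *
p=viewer.grab_frame("top")
c=p["pixels"][150:310,230:450,::-1];cv2.imwrite("pics/crop1.png",cv2.resize(c,None,fx=3.6,fy=3.6,interpolation=cv2.INTER_CUBIC))
for uv,z in(((435.5,241.5),.13),((366,217),.18),((380,222),.13),((279,202),.16),((282,283),.05),((203,254),.05),((196,218),.06),((432,168),.08),((285,213),.07)):
    print(uv,onz(p,uv,z).round(3))
print(np.linalg.inv(w2c(p))[:3,3])
```

```text
(435.5, 241.5) [[ 0.464 -0.296  0.13 ]]
(366, 217) [[ 0.552 -0.091  0.18 ]]
(380, 222) [[ 0.541 -0.138  0.13 ]]
(279, 202) [[0.628 0.161 0.16 ]]
(282, 283) [[0.392 0.182 0.05 ]]
(203, 254) [[0.508 0.423 0.05 ]]
(196, 218) [[0.624 0.437 0.06 ]]
(432, 168) [[ 0.706 -0.334  0.08 ]]
(285, 213) [[0.61  0.152 0.07 ]]
[0.32352022 0.06645852 1.5643631 ]
```

View pics/crop1.png

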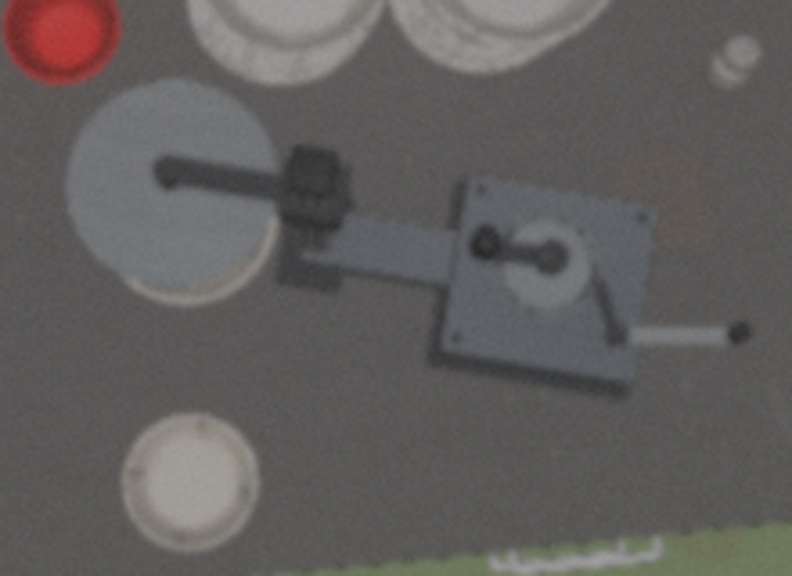

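The crop shows the white stack (180,290) peeking out from under the cover, and it is larger than the white one at (190,480), so it is the stack meant. It also shows the grip at (487,243), the crank hub at (550,256), the pin at (618,335) and the post at (739,331). Next I fit the lift pose.

```bash
cat > fit.py <<'E'
from h import *
from scipy.optimize import least_squares
p=viewer.grab_frame("top")
C=lambda u,v:(230+u/3.6,150+v/3.6)
uv=np.array([C(739,331),C(487,243),C(550,256),C(618,335),C(465,180),C(655,212),C(443,350),C(630,380)])
def pts(q):
    x,y,a,th,hx,hy=q; c,s=np.cos(a),np.sin(a)
    # th: grip direction angle in lift
    L=np.array([[-.030,-.1655,.13],[.06*np.cos(th),.06*np.sin(th),.182],[0,0,.135],[-.052,-.068,.09],
      [hx+.08,hy+.085,.076],[hx+.08,hy-.085,.076],[hx-.08,hy+.085,.076],[hx-.08,hy-.085,.076]])
    return np.c_[L[:,0]*c-L[:,1]*s+x,L[:,0]*s+L[:,1]*c+y,L[:,2]]
f=lambda q:(proj(p,pts(q))-uv).ravel()
q=least_squares(f,[.54,-.14,-.15,1.5,0,0],loss="soft_l1").x
print(q.round(3),f(q).reshape(-1,2).round(1).tolist());P=pts(q);print("post,grip,axis",P[:3].round(3))
o=get_obs();M=R.from_rotvec(o["orientation"]).as_matrix();print("tool axes",M.round(3).tolist())
E
python3 fit.py
```

```text
[ 0.541 -0.147 -0.279  1.687 -0.01  -0.005] [[0.6, -1.2], [-0.3, -0.0], [0.5, 0.2], [-1.0, 0.7], [0.3, -1.3], [0.3, -1.1], [-1.7, 0.7], [0.3, 1.9]]
post,grip,axis [[ 0.467 -0.298  0.13 ]
 [ 0.551 -0.088  0.182]
 [ 0.541 -0.147  0.135]]
tool axes [[0.943, 0.331, 0.0], [0.331, -0.943, -0.0], [-0.0, 0.0, -1.0]]
```

play_rows(commands=[[[0, 1, -0.7, -0.15, 0], [0, 1, -0.7, -0.15, 0], [0, 1, -0.7, -0.15, 0], [0, 1, -0.7, -0.15, 0], [0, 1, -0.7, -0.15, 0], [0, 1, -0.7, -0.15, 0], [0, 1, -0.7, -0.15, 0]]])

```text
clock: 1.78
tcp_pos: [0.373, -0.4311, 0.225]
orientation: [-3.092, -0.546, -0.007]
contact_force: [0.8, -0.1, 0.2]
grip_width: 0.0426
gripper_force: 0.0
```

play_rows(commands=[[[0, 0.7, -0.5, 0, -0.61], [0, 0.7, -0.5, 0, -0.61], [0, 0.7, -0.5, 0, -0.61], [0, 0.7, -0.5, 0, -0.61], [0, 0.7, -0.5, 0, -0.61], [0, 0.7, -0.5, 0, -0.61], [0, 0.7, -0.5, 0, -0.61], [0, 0.7, -0.5, 0, -0.61], [0, 0.7, -0.5, 0, -0.61]]])

```text
clock: 2.53
tcp_pos: [0.4649, -0.298, 0.2236]
orientation: [2.502, 1.9, 0.0]
contact_force: [-0.6, -0.0, -0.1]
grip_width: 0.0429
gripper_force: 0.0
```

Run:
```python
from h import *
o=get_obs();p=viewer.grab_frame("wrist");save(p,"w1")
print(o["clock"],o["tcp_pos"],o["orientation"],o["joints"],o["grip_width"]);print(np.round(p["hand_eye"],3))
for n,X in dict(post=[.467,-.298,.13],grip=[.551,-.088,.182],axis=[.541,-.147,.135]).items(): print(n,proj(p,X,o))
for t in("grip","lever_post","lever"):
    for d in viewer.trace(p,t)[:3]: print(t,d["score"],d["rect"])
```

```text
2.5333 [ 0.46490577 -0.29801436  0.22362652] [2.50213445e+00 1.89963899e+00 1.12920242e-04] [ 0.70921881  0.26559171 -0.30321214  1.8004944   0.08852879  1.08863347
  0.10283986] 0.042911576832136374
[[ 0.     0.957  0.289  0.073]
 [ 1.    -0.     0.     0.001]
 [ 0.     0.289 -0.957 -0.181]
 [ 0.     0.     0.     1.   ]]
post [[318.95581445 188.87266705]]
grip [[ 359.94508647 -145.71387146]]
axis [[357.38294736  -7.87011667]]
lever_post 0.7 [289.3, 61.1, 350.4, 197.4]
lever_post 0.41 [258.9, 0.4, 421.7, 199.1]
lever 0.56 [284.4, 58.5, 347.2, 199.8]
```

View pics/w1.png

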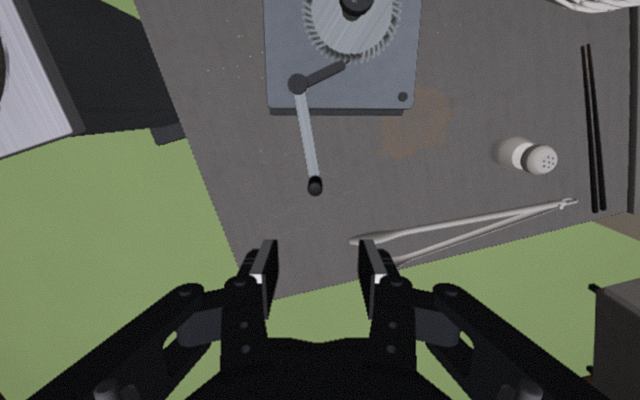

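The post is at (315,185) in the wrist picture, within about 2 mm of the estimate. I lower the open fingers around it and sweep toward the robot.

play_rows(commands=[[[0, 0.015, 0, 0.2, 0], [0, 0.015, 0, 0.35, 0], [0, 0.015, 0, 0.48, 0], [0, 0.015, 0, 0.56, 0], [0, 0.015, 0, 0.6, 0], [0, 0.015, 0, 0.6, 0], [0, 0.015, 0, 0.6, 0]]])

```text
clock: 3.32
tcp_pos: [0.4662, -0.2951, 0.1041]
orientation: [2.505, 1.895, 0.0]
contact_force: [0.2, 0.2, 0.3]
grip_width: 0.0427
gripper_force: 0.0
```

play_rows(commands=[[[0, 0, -0.04, 0, 0], [0, 0, -0.07, 0, 0], [0, 0, -0.1, 0, 0], [0, 0, -0.13, 0, 0], [0, 0, -0.16, 0, 0], [0, 0, -0.19, 0, 0], [0, 0, -0.21, 0, 0], [0, 0, -0.23, 0, 0], [0, 0, -0.245, 0, 0], [0, 0, -0.26, 0, 0], [0, 0, -0.26, 0, 0]]])

```text
clock: 4.23
tcp_pos: [0.4151, -0.2806, 0.1035]
orientation: [-2.505, -1.896, 0.0]
contact_force: [0.6, -1.0, 0.5]
grip_width: 0.0428
gripper_force: 0.0
```

play_rows(commands=[[[0, 0, -0.01, 0, 0], [0, 0, -0.02, 0, 0], [0, 0, -0.02, 0, 0]]])

```text
clock: 4.48
tcp_pos: [0.4115, -0.2796, 0.1035]
orientation: [-2.505, -1.896, 0.0]
contact_force: [-0.2, 0.7, 0.5]
grip_width: 0.0426
gripper_force: 0.0
```

play_rows(commands=[[[0, 0, -0.01, 0, 0], [0, 0, -0.02, 0, 0], [0, 0, -0.02, 0, 0]]])

```text
clock: 4.73
tcp_pos: [0.4075, -0.2785, 0.1035]
orientation: [-2.505, -1.896, 0.0]
contact_force: [0.5, -0.1, -0.1]
grip_width: 0.0428
gripper_force: 0.0
```

play_rows(commands=[[[0, 0, -0.008, 0, 0], [0, 0, -0.015, 0, 0], [0, 0, -0.015, 0, 0]]])

```text
clock: 4.98
tcp_pos: [0.4048, -0.2777, 0.1036]
orientation: [-2.505, -1.896, 0.0]
contact_force: [-0.0, 0.2, -0.5]
grip_width: 0.0427
gripper_force: 0.0
```

Run:
```python
from h import *
o=get_obs();p=viewer.grab_frame("wrist");save(p,"w2");print(o["tcp_pos"],o["contact_force"])
```

```text
[ 0.40481712 -0.27769406  0.10356321] [-0.00299811  0.22631891 -0.54534987]
```

View pics/w2.png

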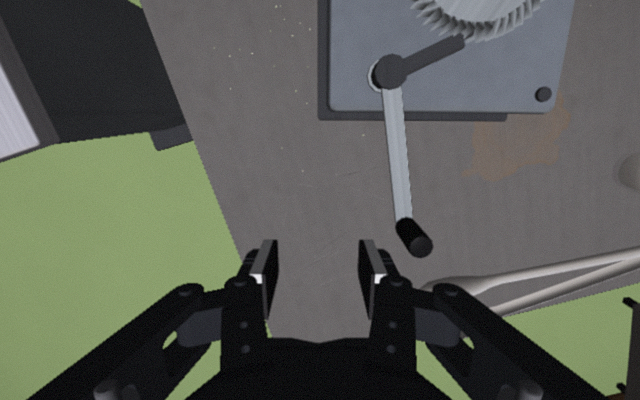

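The post, now at (420,245), was missed: the fingers passed in front of it. I'll recompute its position.

Run:
```python
from h import *
o=get_obs();p=viewer.grab_frame("wrist")
M=R.from_rotvec(o["orientation"]).as_matrix();t=o["tcp_pos"]
for n,uv,z in(("posttop",(420,246),.13),("postbot",(403,224),.098),("pin",(390,68),.1)):
    X=onz(p,uv,z,o)[0];print(n,X.round(4),"tool",(M.T@(X-t)).round(4))
for z in (0,-.019): print(proj(p,t+M@[0,.0213,z],o),proj(p,t+M@[0,0,z],o),proj(p,t+M@[.011,.0213,z],o))
print(p["fovy"],p["distortion"],p["cx"],p["cy"])
```

```text
posttop [ 0.4627 -0.2962  0.13  ] tool [-0.0021  0.0606 -0.0264]
postbot [ 0.4619 -0.2949  0.098 ] tool [-0.001   0.0594  0.0056]
pin [ 0.473  -0.1955  0.1   ] tool [0.0977 0.0432 0.0036]
[[348.41729717 225.71280199]] [[316.43455274 225.70779857]] [[348.93943469 210.08528706]]
[[351.5554639  237.55500985]] [[316.28562359 237.5555336 ]] [[352.19558673 220.51495562]]
68.78475593297904 [-0.03194565  0.          0.          0.          0.        ] 317.82685895051065 199.02100322103348
```

play_rows(commands=[[[1, 0, 0, -0.2, 0], [1, 0, 0, -0.3, 0], [1, -0.01, 0.2, -0.3, 0], [1, -0.01, 0.4, -0.3, 0], [1, -0.01, 0.46, -0.3, 0], [1, -0.01, 0.46, -0.3, 0], [1, -0.01, 0.46, -0.3, 0], [1, -0.01, 0.46, -0.3, 0]]])

```text
clock: 5.75
tcp_pos: [0.4918, -0.3044, 0.1631]
orientation: [-2.504, -1.895, 0.002]
contact_force: [-0.5, -0.4, 0.2]
grip_width: 0.0002
gripper_force: 0.0
```

Run:
```python
from h import *
o=get_obs();p=viewer.grab_frame("wrist");save(p,"w3")
M=R.from_rotvec(o["orientation"]).as_matrix();t=o["tcp_pos"]
print(t,o["grip_width"],"post tool",M.T@(np.array([.4627,-.2962,.13])-t))
print("tcp px",proj(p,t,o),"post px",proj(p,[.4627,-.2962,.13],o))
```

```text
[ 0.49175511 -0.30438564  0.16307507] 0.00019628467621129613 post tool [-1.53156508e-05 -3.01248774e-02  3.31308935e-02]
tcp px [[316.43631567 225.70694792]] post px [[277.75165473 209.58819332]]
```

View pics/w3.png

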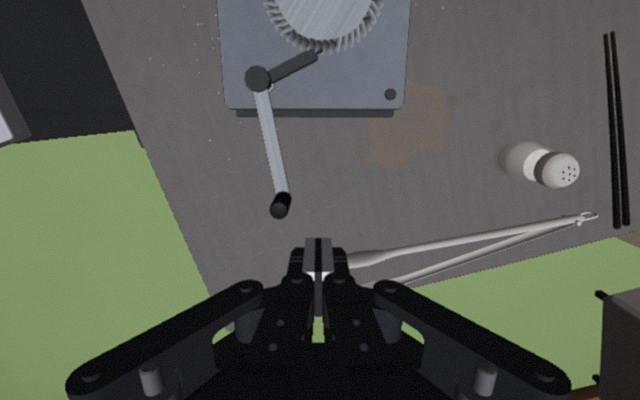

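The shut fingertips show at row 238, where the calibration puts the TCP at row 226. That suggests the real tips end well behind the stated TCP, so I check it from the side.

Run:
```python
from h import *
o=get_obs();p=viewer.grab_frame("scene");t=o["tcp_pos"]
for z in(0,.02,.04,.06): print(z,proj(p,t+[0,0,z]))
u=proj(p,t)[0];x,y=int(u[0])-50,int(u[1])-60;print(x,y)
I=p["pixels"][y:y+90,x:x+120,::-1];cv2.imwrite("pics/s2.png",cv2.resize(I,None,fx=6,fy=6,interpolation=cv2.INTER_CUBIC))
```

```text
0 [[394.45018868 151.10709881]]
0.02 [[395.0466666  146.31227532]]
0.04 [[395.65332613 141.4406125 ]]
0.06 [[396.27044483 136.49011625]]
344 91
```

View pics/s2.png

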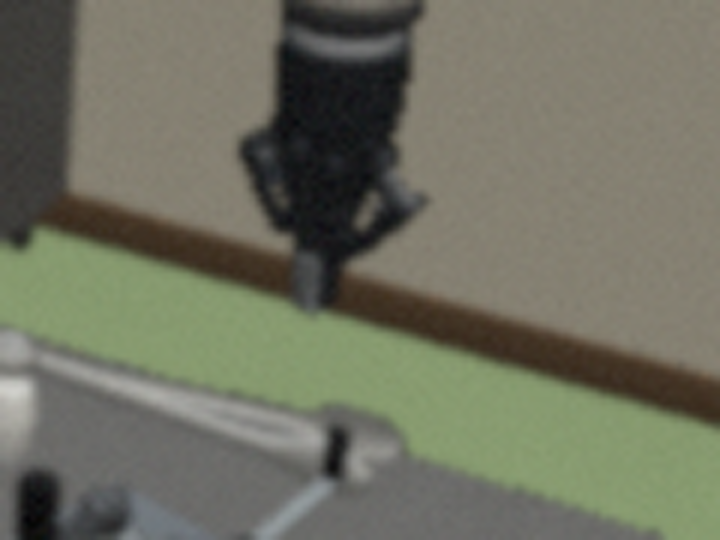

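The scene crop confirms it: the tip is at (396,143), about 36 mm above the stated TCP. From here I allow for that, so tip z ≈ TCP z + 0.036. I lower the shut fingers beside the post and push.

play_rows(commands=[[[1, 0, 0, 0.15, 0], [1, 0, 0, 0.3, 0], [1, 0, 0, 0.42, 0], [1, 0, 0, 0.475, 0], [1, 0, 0, 0.475, 0], [1, 0, -0.03, 0.475, 0], [1, 0, -0.06, 0.475, 0], [1, 0, -0.09, 0.475, 0], [1, 0, -0.12, 0.475, 0], [1, 0, -0.15, 0.475, 0], [1, 0, -0.17, 0.475, 0], [1, 0, -0.17, 0.475, 0]]])

```text
clock: 6.85
tcp_pos: [0.4594, -0.2953, 0.069]
orientation: [2.505, 1.896, -0.001]
contact_force: [-0.1, 0.1, -0.1]
grip_width: 0.0002
gripper_force: 0.0
```

play_rows(commands=[[[1, 0, -0.02, 0, 0], [1, 0, -0.04, 0, 0], [1, 0, -0.06, 0, 0], [1, 0, -0.08, 0, 0], [1, 0, -0.08, 0, 0]]])

```text
clock: 7.27
tcp_pos: [0.4441, -0.2906, 0.0684]
orientation: [-2.504, -1.896, 0.001]
contact_force: [-0.2, -0.1, -0.8]
grip_width: 0.0
gripper_force: 0.0
```

play_rows(commands=[[[1, 0, -0.01, 0, 0], [1, 0, -0.02, 0, 0], [1, 0, -0.02, 0, 0]]])

```text
clock: 7.52
tcp_pos: [0.4409, -0.2898, 0.0685]
orientation: [-2.504, -1.896, 0.0]
contact_force: [0.6, 0.3, -0.6]
grip_width: 0.0001
gripper_force: 0.3
```

```bash
cat > lev.py <<'E'
from h import *
o=get_obs();p=viewer.grab_frame("wrist")
for t in("lever_post","lever"):
    for d in viewer.trace(p,t)[:2]: 
        ys,xs=np.nonzero(d["pixels"]);i=ys.argmax();print(t,round(d["score"],2),d["rect"],"low end",xs[ys>ys.max()-4].mean(),ys.max())
M=R.from_rotvec(o["orientation"]).as_matrix();t=o["tcp_pos"]
pin=np.array([.473,-.1955,.1])
for a in(-.17,0,.2,.3):
    d=M@[-.1*np.cos(a),-.1*np.sin(a),0];X=pin+d;X[2]=.13;print(a,proj(p,X,o).round(0))
print("pin",proj(p,pin,o),"tip",(M.T@(t-pin)).round(4))
save(p,"w4")
E
python3 lev.py
```

```text
lever_post 0.91 [260.0, 6.6, 433.4, 286.4] low end 271.53846153846155 286
lever 0.87 [256.7, 5.7, 434.5, 288.7] low end 271.55555555555554 285
-0.17 [[364. 274.]]
0 [[327. 276.]]
0.2 [[284. 273.]]
0.3 [[263. 268.]]
pin [[327.25455336  52.97055294]] tip [-0.0994 -0.0053  0.0315]
```

View pics/w4.png

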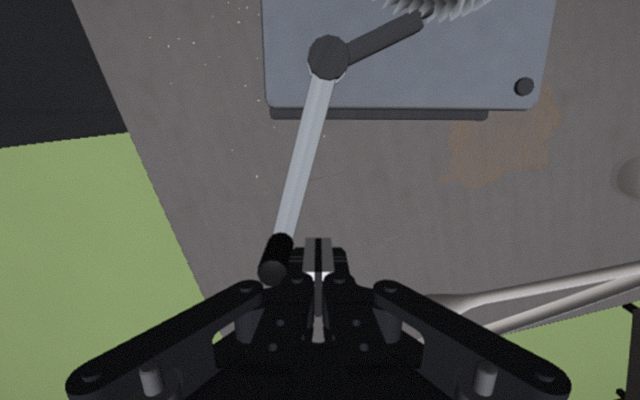

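The lever has moved: the post is at (272,270), about 0.43 of 0.45 rad. I push on to the stop.

play_rows(commands=[[[1, 0, -0.006, 0, 0], [1, 0, -0.012, 0, 0], [1, 0, -0.015, 0, 0], [1, 0, -0.015, 0, 0]]])

```text
clock: 8.0
tcp_pos: [0.4396, -0.2895, 0.0688]
orientation: [2.503, 1.895, 0.003]
contact_force: [5.1, -1.3, -3.7]
grip_width: 0.0001
gripper_force: 2.5
```

play_rows(commands=[[[1, 0, -0.006, 0, 0], [1, 0, -0.012, 0, 0], [1, 0, -0.015, 0, 0], [1, 0, -0.015, 0, 0]]])

```text
clock: 8.33
tcp_pos: [0.4397, -0.2894, 0.0693]
orientation: [2.499, 1.893, 0.008]
contact_force: [12.3, -2.9, -10.0]
grip_width: 0.0001
gripper_force: 6.0
```

play_rows(commands=[[[1, 0, 0.08, 0, 0], [0, 0, 0.08, -0.2, 0], [0, 0, 0.08, -0.4, 0], [0, 0, 0.08, -0.6, 0], [0, 0.2, 0.15, -0.68, 0], [0, 0.4, 0.2, -0.68, 0], [0, 0.6, 0.25, -0.68, 0], [0, 0.8, 0.3, -0.68, 0], [0, 1, 0.3, -0.68, 0], [0, 1, 0.3, -0.68, 0], [0, 1, 0.3, -0.68, 0]]])

```text
clock: 9.25
tcp_pos: [0.5475, -0.1089, 0.2045]
orientation: [-2.498, -1.903, 0.0]
contact_force: [-0.6, -1.8, 0.3]
grip_width: 0.0425
gripper_force: 0.0
```

Run:
```python
from h import *
o=get_obs();p=viewer.grab_frame("wrist");save(p,"w5")
M=R.from_rotvec(o["orientation"]).as_matrix();t=o["tcp_pos"]
print(t,o["contact_force"],o["grip_width"],o["joints"])
for n,X in dict(grip=[.551,-.088,.182],axis=[.541,-.145,.135]).items(): print(n,proj(p,X,o))
for q in("grip","lever_post","pawl_nose"):
    for d in viewer.trace(p,q)[:2]: print(q,d["score"],d["rect"])
```

```text
[ 0.54754111 -0.10886882  0.20447257] [-0.63885566 -1.77027345  0.31692716] 0.0424879299383908 [ 0.42488749  0.30690329 -0.41616726  1.80254454  0.1394436   1.06194696
 -0.31098912]
grip [[313.520382   186.67538967]]
axis [[320.44285119 234.21164963]]
grip 0.72 [301.1, 160.6, 334.9, 199.7]
lever_post 0.88 [265.5, 255.6, 315.3, 323.4]
pawl_nose 0.62 [279.3, 254.4, 318.4, 272.0]
```

View pics/w5.png

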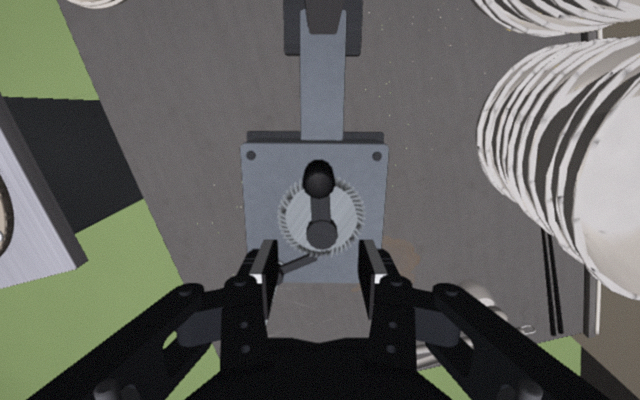

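The grip top is at about (319,183) and the hub at (321,233); the pawl is still on the wheel near (315,257). The crank arm points along lift +y.

Run:
```python
from h import *
o=get_obs();p=viewer.grab_frame("wrist")
M=R.from_rotvec(o["orientation"]).as_matrix();t=o["tcp_pos"];print(t,M.round(3).tolist())
for n,uv,z in(("grip",(319,184),.182),("hub",(321,233),.135),("boltL",(250,156),.078),("boltR",(376,156),.078)):
    X=onz(p,uv,z,o)[0];print(n,X.round(4),"tool",(M.T@(X-t)).round(4))
```

```text
[ 0.54656749 -0.11420388  0.20434354] [[0.274, 0.962, -0.001], [0.962, -0.274, -0.001], [-0.001, -0.001, -1.0]]
grip [ 0.5546 -0.0925  0.182 ] tool [0.0231 0.0018 0.0223]
hub [ 0.5405 -0.1493  0.135 ] tool [-0.0353  0.0039  0.0694]
boltL [ 0.4861 -0.0683  0.078 ] tool [ 0.0278 -0.0706  0.1264]
boltR [ 0.6139 -0.1046  0.078 ] tool [0.0278 0.0622 0.1263]
```

Run:
```python
from h import *
for i in range(2):
    o=get_obs();p=viewer.grab_frame("wrist")
    M=R.from_rotvec(o["orientation"]).as_matrix();t=o["tcp_pos"];print(t)
    for d in viewer.trace(p,"grip")[:1]:
        print(d["rect"])
    # dark round top of grip
    g=cv2.cvtColor(p["pixels"],cv2.COLOR_RGB2GRAY);m=(g<45)[140:226,290:350];
    n,l,s,c=cv2.connectedComponentsWithStats(m.astype(np.uint8));k=1+s[1:,4].argmax();print(s[k]+[290,140,0,0,0])
    for uv,z in (((318.5,s[k][1]+140+s[k][2]*0+16),.182),):print(onz(p,uv,z,o)[0])
    print(proj(p,[.5556,-.0872,.182],o),proj(p,[.5415,-.144,.135],o))
```

```text
[ 0.54666755 -0.11415033  0.20441268]
[302.7, 156.2, 335.6, 193.8]
[301 154  33  38 777]
[ 0.5570915  -0.08260796  0.182     ]
[[318.24691385 176.68646952]] [[320.35116756 227.68569085]]
[ 0.54696853 -0.11365405  0.20456277]
[301.0, 156.1, 332.7, 194.5]
[301 154  33  39 796]
[ 0.55737402 -0.08213042  0.182     ]
[[318.04379299 177.41920268]] [[320.12773622 228.21755328]]
```

play_rows(commands=[[[0, 0.14, 0.005, 0, 0], [0, 0.14, 0.005, 0.12, 0], [0, 0.14, 0.005, 0.25, 0], [0, 0.14, 0.005, 0.36, 0], [0, 0.14, 0.005, 0.44, 0], [0, 0.14, 0.005, 0.49, 0], [0, 0.14, 0.005, 0.52, 0], [0, 0.14, 0.005, 0.52, 0], [0, 0.14, 0.005, 0.52, 0]]])

```text
clock: 10.45
tcp_pos: [0.5565, -0.0856, 0.1012]
orientation: [2.505, 1.896, 0.001]
contact_force: [0.5, 0.1, -0.0]
grip_width: 0.043
gripper_force: 0.0
```

play_rows(commands=[[[1, 0, 0, 0, 0], [1, 0, 0, 0, 0], [1, 0, 0, 0, 0], [1, 0, 0, 0, 0], [1, 0, 0, 0, 0]]], grip_force=40)

```text
clock: 10.87
tcp_pos: [0.5558, -0.0854, 0.1019]
orientation: [2.505, 1.896, -0.0]
contact_force: [-4.9, 1.1, 6.1]
grip_width: 0.0238
gripper_force: 38.9
```

Run:
```python
from h import *
o=get_obs();print({k:np.round(v,4).tolist() for k,v in o.items() if k not in("tau","qvel")})
M=R.from_rotvec(o["orientation"]).as_matrix();print(M.round(3).tolist())
p=viewer.grab_frame("wrist");save(p,"w6")
```

```text
{'clock': 10.8667, 'joints': [0.3584, 0.4304, -0.4005, 1.8918, 0.2165, 0.8614, -0.4262], 'tcp_pos': [0.5558, -0.0854, 0.1019], 'orientation': [2.5046, 1.8959, -0.0002], 'contact_force': [-4.9279, 1.0704, 6.0828], 'moment': [0.1345, 0.7981, -0.0089], 'gripper_force': 38.9136, 'grip_width': 0.0238}
[[0.271, 0.962, 0.0], [0.962, -0.271, -0.0], [-0.0, 0.0, -1.0]]
```

View pics/w6.png

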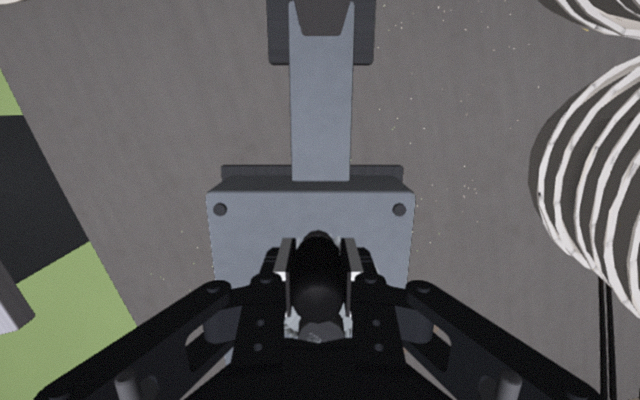

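The grip is held between the pads, centred. Now I ease the crank counter-clockwise by about 0.18 rad, and raise 1.5 mm to relieve the vertical force.

play_rows(commands=[[[1, 0, -0.008, -0.008, 0], [1, -0.001, -0.016, -0.008, 0], [1, -0.002, -0.024, -0.008, 0], [1, -0.003, -0.033, -0.008, 0], [1, -0.005, -0.042, -0.008, 0], [1, -0.007, -0.051, -0.008, 0], [1, -0.009, -0.058, -0.008, 0], [1, -0.009, -0.058, -0.008, 0]]])

```text
clock: 11.58
tcp_pos: [0.544, -0.0838, 0.1021]
orientation: [-2.504, -1.896, 0.0]
contact_force: [4.2, 1.1, -10.9]
grip_width: 0.024
gripper_force: 40.9
```

```bash
cat > st.py <<'E'
from h import *
o=get_obs();M=R.from_rotvec(o["orientation"]).as_matrix();t=o["tcp_pos"]
a=np.array([.5415,-.144,0]);d=(M.T@(t-a))[:2];f=M.T@o["contact_force"]
de=np.arctan2(d[1],d[0]);print(round(o["clock"],2),"tool rel axis",d.round(4),"r",np.hypot(*d).round(4),"delta",de.round(3),"F tool",f.round(1),"F_cw",(f[1]*np.cos(de)-f[0]*np.sin(de)).round(1),"F_rad",(f[0]*np.cos(de)+f[1]*np.sin(de)).round(1),o["grip_width"],o["gripper_force"],t.round(4))
E
cat > pw.py <<'E'
from h import *
for c in("top","wrist"):
    p=viewer.grab_frame(c)
    for q in("pawl_nose","cover"):
        for d in viewer.trace(p,q)[:2]:
            print(c,q,round(d["score"],2),d["rect"])
E
python3 st.py; python3 pw.py
```

```text
11.58 tool rel axis [ 0.0587 -0.014 ] r 0.0603 delta -0.234 F tool [ 2.2  3.7 10.9] F_cw 4.1 F_rad 1.3 0.023977866864725778 40.883940078201704 [ 0.544  -0.0838  0.1021]
top cover 0.9 [250.5, 172.7, 330.5, 228.4]
```

The clockwise load at the grip is about 4 N and the radius is 60.3 mm, both as expected. Next I generate the shift numbers for the arc.

```bash
cat > arc.py <<'E'
import numpy as np,sys,json
d0,d1,n=map(float,sys.argv[1:4]);n=int(n);cx,cy,cz=map(float,(sys.argv[4:7]+[0,0,0])[:3]) # corrections, mm
d=np.linspace(d0,d1,n+1)[1:];k=np.linspace(0,1,n+1)[1:]
print(json.dumps([[1,*np.round([.3*(np.cos(a)-np.cos(d0))+cx*b/200,.3*(np.sin(a)-np.sin(d0))+cy*b/200,cz*b/200],4).tolist(),0] for a,b in zip(d,k)]))
E
python3 arc.py -.24 .2 12 0 0 .9; python3 arc.py .2 .74 12
```

```text
[[1, 0.0024, 0.0107, 0.0004, 0], [1, 0.0044, 0.0215, 0.0008, 0], [1, 0.0061, 0.0324, 0.0011, 0], [1, 0.0073, 0.0434, 0.0015, 0], [1, 0.0081, 0.0543, 0.0019, 0], [1, 0.0085, 0.0653, 0.0023, 0], [1, 0.0086, 0.0763, 0.0026, 0], [1, 0.0082, 0.0873, 0.003, 0], [1, 0.0074, 0.0983, 0.0034, 0], [1, 0.0062, 0.1092, 0.0038, 0], [1, 0.0046, 0.1201, 0.0041, 0], [1, 0.0026, 0.1309, 0.0045, 0]]
[[1, -0.003, 0.0132, 0.0, 0], [1, -0.0065, 0.0262, 0.0, 0], [1, -0.0107, 0.039, 0.0, 0], [1, -0.0154, 0.0517, 0.0, 0], [1, -0.0207, 0.0641, 0.0, 0], [1, -0.0265, 0.0763, 0.0, 0], [1, -0.0329, 0.0882, 0.0, 0], [1, -0.0398, 0.0998, 0.0, 0], [1, -0.0473, 0.111, 0.0, 0], [1, -0.0552, 0.122, 0.0, 0], [1, -0.0636, 0.1325, 0.0, 0], [1, -0.0725, 0.1427, 0.0, 0]]
```

play_rows(commands=[[[1, 0.002, 0.01, 0.001, 0], [1, 0.004, 0.021, 0.002, 0], [1, 0.006, 0.032, 0.003, 0], [1, 0.007, 0.043, 0.004, 0], [1, 0.008, 0.054, 0.0045, 0], [1, 0.0085, 0.065, 0.0045, 0], [1, 0.0085, 0.076, 0.0045, 0], [1, 0.008, 0.087, 0.0045, 0]]])

```text
clock: 12.55
tcp_pos: [0.5626, -0.0875, 0.102]
orientation: [2.504, 1.895, 0.002]
contact_force: [4.4, 1.0, -1.0]
grip_width: 0.0239
gripper_force: 41.9
```

```bash
python3 st.py;python3 arc.py .053 .6 12
```

```text
12.55 tool rel axis [0.0601 0.0051] r 0.0603 delta 0.085 F tool [2.1 4.  1. ] F_cw 3.8 F_rad 2.5 0.023858219342877126 41.909608620917425 [ 0.5626 -0.0875  0.102 ]
[[1, -0.001, 0.0136, 0.0, 0], [1, -0.0027, 0.0272, 0.0, 0], [1, -0.005, 0.0407, 0.0, 0], [1, -0.0078, 0.0541, 0.0, 0], [1, -0.0113, 0.0673, 0.0, 0], [1, -0.0154, 0.0803, 0.0, 0], [1, -0.0201, 0.0932, 0.0, 0], [1, -0.0254, 0.1058, 0.0, 0], [1, -0.0312, 0.1182, 0.0, 0], [1, -0.0376, 0.1303, 0.0, 0], [1, -0.0445, 0.142, 0.0, 0], [1, -0.052, 0.1535, 0.0, 0]]
```

The pawl is clear: the crank is past its starting angle and the load is still 4 N clockwise. I keep lowering at about 0.55 rad/s.

play_rows(commands=[[[1, -0.001, 0.013, 0, 0], [1, -0.003, 0.027, 0, 0], [1, -0.006, 0.04, 0, 0], [1, -0.009, 0.054, 0, 0], [1, -0.0125, 0.067, 0, 0], [1, -0.017, 0.08, 0, 0], [1, -0.022, 0.093, 0, 0], [1, -0.0275, 0.105, 0, 0], [1, -0.033, 0.117, 0, 0], [1, -0.04, 0.129, 0, 0], [1, -0.047, 0.141, 0, 0], [1, -0.055, 0.152, 0, 0]]])

```text
clock: 13.55
tcp_pos: [0.5888, -0.1068, 0.1019]
orientation: [2.504, 1.895, 0.001]
contact_force: [5.4, -0.7, 4.8]
grip_width: 0.0239
gripper_force: 42.5
```

```bash
python3 st.py;for i in .6 .62 .64 .66;do python3 arc.py $i 1.2 12; done
```

```text
13.55 tool rel axis [0.0486 0.0356] r 0.0603 delta 0.631 F tool [ 0.8  5.4 -4.8] F_cw 3.8 F_rad 3.8 0.023873966413555468 42.52573246405518 [ 0.5888 -0.1068  0.1019]
[[1, -0.0088, 0.0122, 0.0, 0], [1, -0.0181, 0.0239, 0.0, 0], [1, -0.0281, 0.0351, 0.0, 0], [1, -0.0386, 0.0458, 0.0, 0], [1, -0.0496, 0.056, 0.0, 0], [1, -0.0611, 0.0656, 0.0, 0], [1, -0.0731, 0.0746, 0.0, 0], [1, -0.0855, 0.083, 0.0, 0], [1, -0.0983, 0.0908, 0.0, 0], [1, -0.1115, 0.098, 0.0, 0], [1, -0.1251, 0.1044, 0.0, 0], [1, -0.1389, 0.1102, 0.0, 0]]
[[1, -0.0087, 0.0116, 0.0, 0], [1, -0.018, 0.0228, 0.0, 0], [1, -0.0277, 0.0335, 0.0, 0], [1, -0.038, 0.0437, 0.0, 0], [1, -0.0488, 0.0534, 0.0, 0], [1, -0.06, 0.0625, 0.0, 0], [1, -0.0717, 0.0712, 0.0, 0], [1, -0.0838, 0.0792, 0.0, 0], [1, -0.0962, 0.0867, 0.0, 0], [1, -0.109, 0.0935, 0.0, 0], [1, -0.1221, 0.0997, 0.0, 0], [1, -0.1355, 0.1053, 0.0, 0]]
[[1, -0.0086, 0.011, 0.0, 0], [1, -0.0177, 0.0216, 0.0, 0], [1, -0.0274, 0.0318, 0.0, 0], [1, -0.0374, 0.0415, 0.0, 0], [1, -0.0479, 0.0508, 0.0, 0], [1, -0.0589, 0.0595, 0.0, 0], [1, -0.0702, 0.0677, 0.0, 0], [1, -0.0819, 0.0754, 0.0, 0], [1, -0.094, 0.0825, 0.0, 0], [1, -0.1063, 0.0891, 0.0, 0], [1, -0.119, 0.0951, 0.0, 0], [1, -0.1319, 0.1005, 0.0, 0]]
[[1, -0.0085, 0.0105, 0.0, 0], [1, -0.0175, 0.0206, 0.0, 0], [1, -0.0269, 0.0302, 0.0, 0], [1, -0.0368, 0.0395, 0.0, 0], [1, -0.047, 0.0482, 0.0, 0], [1, -0.0576, 0.0566, 0.0, 0], [1, -0.0686, 0.0644, 0.0, 0], [1, -0.08, 0.0717, 0.0, 0], [1, -0.0916, 0.0785, 0.0, 0], [1, -0.1036, 0.0848, 0.0, 0], [1, -0.1158, 0.0905, 0.0, 0], [1, -0.1283, 0.0957, 0.0, 0]]
```

play_rows(commands=[[[1, -0.0087, 0.0116, 0, 0], [1, -0.018, 0.0228, -0.001, 0], [1, -0.0277, 0.0335, -0.001, 0], [1, -0.038, 0.0437, -0.002, 0], [1, -0.0488, 0.0534, -0.002, 0], [1, -0.06, 0.0625, -0.002, 0], [1, -0.0717, 0.0712, -0.002, 0], [1, -0.0838, 0.0792, -0.002, 0], [1, -0.0962, 0.0867, -0.002, 0], [1, -0.109, 0.0935, -0.002, 0], [1, -0.1221, 0.0997, -0.002, 0], [1, -0.1355, 0.1053, -0.002, 0]]])

```text
clock: 14.55
tcp_pos: [0.6013, -0.1398, 0.1019]
orientation: [2.504, 1.894, -0.0]
contact_force: [6.0, -3.2, 3.1]
grip_width: 0.0234
gripper_force: 42.3
```

```bash
python3 st.py;for i in 1.2 ;do python3 arc.py $i 1.65 12; python3 arc.py 1.65 2.1 12; done
python3 - <<'E'
from h import *
for c in ("scene","top"):
    p=viewer.grab_frame(c)
    for q in("cover","bowls"):
        for d in viewer.trace(p,q)[:2]: print(c,q,round(d["score"],2),d["rect"])
E
```

```text
14.55 tool rel axis [0.0202 0.0566] r 0.0601 delta 1.228 F tool [-1.5  6.7 -3.1] F_cw 3.6 F_rad 5.8 0.023386322768774413 42.34508194762846 [ 0.6013 -0.1398  0.1019]
[[1, -0.0106, 0.0039, 0.0, 0], [1, -0.0213, 0.0074, 0.0, 0], [1, -0.0321, 0.0104, 0.0, 0], [1, -0.043, 0.0131, 0.0, 0], [1, -0.054, 0.0154, 0.0, 0], [1, -0.0651, 0.0172, 0.0, 0], [1, -0.0763, 0.0186, 0.0, 0], [1, -0.0875, 0.0196, 0.0, 0], [1, -0.0987, 0.0202, 0.0, 0], [1, -0.11, 0.0204, 0.0, 0], [1, -0.1212, 0.0201, 0.0, 0], [1, -0.1324, 0.0194, 0.0, 0]]
[[1, -0.0112, -0.0011, 0.0, 0], [1, -0.0223, -0.0026, 0.0, 0], [1, -0.0334, -0.0046, 0.0, 0], [1, -0.0444, -0.0069, 0.0, 0], [1, -0.0553, -0.0097, 0.0, 0], [1, -0.0661, -0.0128, 0.0, 0], [1, -0.0768, -0.0164, 0.0, 0], [1, -0.0873, -0.0204, 0.0, 0], [1, -0.0977, -0.0247, 0.0, 0], [1, -0.1079, -0.0295, 0.0, 0], [1, -0.1179, -0.0346, 0.0, 0], [1, -0.1277, -0.0401, 0.0, 0]]
scene cover 0.92 [258.9, 178.7, 327.0, 232.9]
scene cover 0.29 [267.2, 223.8, 314.5, 256.8]
scene bowls 0.97 [204.4, 219.0, 240.9, 247.7]
scene bowls 0.96 [269.7, 224.8, 315.0, 257.4]
top cover 0.86 [250.3, 173.8, 328.5, 229.4]
top bowls 0.6 [230.2, 140.7, 264.0, 173.9]
top bowls 0.59 [259.7, 263.4, 300.5, 302.9]
```

```bash
cat > cov.py <<'E'
from h import *
p=viewer.grab_frame("scene")
a=np.linspace(0,2*np.pi,100)
B=max((d for d in viewer.trace(p,"cover")),key=lambda d:d["score"])["rect"];print(B)
for z in np.arange(.05,.22,.01):
    u=proj(p,np.c_[.6296+.089*np.cos(a),.1687+.089*np.sin(a),np.full(100,z)]);print(round(z,3),u.min(0).round(1),u.max(0).round(1))
E
python3 cov.py
```

```text
[259.5, 178.2, 326.6, 234.2]
0.05 [259.8 216.6] [315.8 254.4]
0.06 [259.6 214.3] [315.8 252. ]
0.07 [259.3 212. ] [315.8 249.6]
0.08 [259.  209.7] [315.8 247.2]
0.09 [258.8 207.3] [315.8 244.7]
0.1 [258.5 204.9] [315.8 242.3]
0.11 [258.2 202.5] [315.7 239.8]
0.12 [257.9 200.1] [315.7 237.3]
0.13 [257.7 197.6] [315.7 234.7]
0.14 [257.4 195.2] [315.7 232.2]
0.15 [257.1 192.7] [315.7 229.6]
0.16 [256.8 190.2] [315.7 227. ]
0.17 [256.5 187.7] [315.7 224.3]
0.18 [256.2 185.1] [315.6 221.6]
0.19 [255.9 182.5] [315.6 219. ]
0.2 [255.6 179.9] [315.6 216.2]
0.21 [255.3 177.3] [315.6 213.5]
```

play_rows(commands=[[[1, -0.0106, 0.004, 0, 0], [1, -0.0213, 0.0084, 0, 0], [1, -0.0321, 0.0124, 0, 0], [1, -0.043, 0.0161, 0, 0], [1, -0.054, 0.0194, 0, 0], [1, -0.0651, 0.0212, 0, 0], [1, -0.0763, 0.0226, 0, 0], [1, -0.0875, 0.0236, 0, 0]]])

```text
clock: 15.62
tcp_pos: [0.5996, -0.1587, 0.1019]
orientation: [2.506, 1.893, -0.004]
contact_force: [0.7, -3.6, 7.1]
grip_width: 0.0238
gripper_force: 42.7
```

```bash
python3 st.py;python3 arc.py 1.52 1.98 12
```

```text
15.62 tool rel axis [0.0015 0.0598] r 0.0598 delta 1.546 F tool [-3.3  1.6 -7.1] F_cw 3.3 F_rad 1.5 0.02383293238896179 42.745939847762884 [ 0.5996 -0.1587  0.1019]
[[1, -0.0115, 0.0004, 0.0, 0], [1, -0.023, 0.0003, 0.0, 0], [1, -0.0345, -0.0002, 0.0, 0], [1, -0.0459, -0.0012, 0.0, 0], [1, -0.0574, -0.0026, 0.0, 0], [1, -0.0687, -0.0044, 0.0, 0], [1, -0.08, -0.0067, 0.0, 0], [1, -0.0912, -0.0094, 0.0, 0], [1, -0.1022, -0.0125, 0.0, 0], [1, -0.1132, -0.016, 0.0, 0], [1, -0.124, -0.02, 0.0, 0], [1, -0.1346, -0.0244, 0.0, 0]]
```

The cover underside was at about 0.135 m at δ=1.23, so I expect it to land at δ ≈ 2.6–3.3.

play_rows(commands=[[[1, -0.0115, 0, -0.001, 0], [1, -0.023, 0, -0.002, 0], [1, -0.0345, -0.001, -0.002, 0], [1, -0.046, -0.002, -0.003, 0], [1, -0.0574, -0.0035, -0.003, 0], [1, -0.0687, -0.0055, -0.003, 0], [1, -0.08, -0.008, -0.003, 0], [1, -0.0912, -0.011, -0.003, 0], [1, -0.1022, -0.014, -0.003, 0], [1, -0.1132, -0.0175, -0.003, 0], [1, -0.124, -0.0215, -0.003, 0], [1, -0.1346, -0.026, -0.003, 0]]])

```text
clock: 16.62
tcp_pos: [0.5866, -0.1832, 0.1019]
orientation: [2.506, 1.894, -0.006]
contact_force: [0.8, -4.5, 5.2]
grip_width: 0.0238
gripper_force: 42.5
```

```bash
python3 st.py;python3 cov.py|head -1; python3 arc.py 2.0 2.36 9; python3 arc.py 2.36 2.6 8
```

```text
16.62 tool rel axis [-0.0256  0.0539] r 0.0597 delta 2.015 F tool [-4.1  2.  -5.2] F_cw 2.9 F_rad 3.6 0.02375478951554889 42.49392523377537 [ 0.5866 -0.1832  0.1019]
[260.7, 185.1, 326.6, 239.2]
[[1, -0.0108, -0.0052, 0.0, 0], [1, -0.0214, -0.0108, 0.0, 0], [1, -0.0318, -0.0169, 0.0, 0], [1, -0.0419, -0.0234, 0.0, 0], [1, -0.0517, -0.0302, 0.0, 0], [1, -0.0613, -0.0375, 0.0, 0], [1, -0.0705, -0.0451, 0.0, 0], [1, -0.0795, -0.0531, 0.0, 0], [1, -0.0881, -0.0615, 0.0, 0]]
[[1, -0.0062, -0.0065, 0.0, 0], [1, -0.0123, -0.0131, 0.0, 0], [1, -0.0181, -0.02, 0.0, 0], [1, -0.0238, -0.027, 0.0, 0], [1, -0.0292, -0.0342, 0.0, 0], [1, -0.0344, -0.0415, 0.0, 0], [1, -0.0394, -0.049, 0.0, 0], [1, -0.0441, -0.0567, 0.0, 0]]
```

play_rows(commands=[[[1, -0.0108, -0.005, -0.001, 0], [1, -0.0214, -0.0105, -0.002, 0], [1, -0.0318, -0.0165, -0.002, 0], [1, -0.042, -0.023, -0.002, 0], [1, -0.052, -0.0295, -0.002, 0], [1, -0.0618, -0.0365, -0.002, 0], [1, -0.0715, -0.044, -0.002, 0], [1, -0.081, -0.052, -0.002, 0], [1, -0.09, -0.06, -0.002, 0]]])

```text
clock: 17.47
tcp_pos: [0.569, -0.1969, 0.1019]
orientation: [-2.506, -1.893, 0.008]
contact_force: [-2.0, -4.8, 3.7]
grip_width: 0.0238
gripper_force: 42.5
```

```bash
python3 st.py;python3 cov.py|head -1; python3 arc.py 2.37 2.61 8;python3 arc.py 2.61 2.79 9
```

```text
17.47 tool rel axis [-0.0437  0.0405] r 0.0595 delta 2.395 F tool [-5.2 -0.7 -3.6] F_cw 4.0 F_rad 3.3 0.023771912089306735 42.534111887525796 [ 0.569  -0.1969  0.1019]
[263.3, 189.0, 327.3, 242.2]
[[1, -0.0062, -0.0065, 0.0, 0], [1, -0.0122, -0.0133, 0.0, 0], [1, -0.0179, -0.0202, 0.0, 0], [1, -0.0235, -0.0272, 0.0, 0], [1, -0.0288, -0.0345, 0.0, 0], [1, -0.034, -0.0419, 0.0, 0], [1, -0.0389, -0.0494, 0.0, 0], [1, -0.0436, -0.0571, 0.0, 0]]
[[1, -0.003, -0.0052, 0.0, 0], [1, -0.0059, -0.0105, 0.0, 0], [1, -0.0087, -0.0158, 0.0, 0], [1, -0.0113, -0.0212, 0.0, 0], [1, -0.0139, -0.0266, 0.0, 0], [1, -0.0163, -0.0321, 0.0, 0], [1, -0.0187, -0.0376, 0.0, 0], [1, -0.0209, -0.0431, 0.0, 0], [1, -0.023, -0.0488, 0.0, 0]]
```

play_rows(commands=[[[1, -0.0062, -0.0065, 0, 0], [1, -0.0124, -0.013, -0.001, 0], [1, -0.0183, -0.0199, -0.001, 0], [1, -0.024, -0.027, -0.001, 0], [1, -0.0295, -0.034, -0.001, 0], [1, -0.035, -0.0414, -0.001, 0], [1, -0.04, -0.049, -0.001, 0], [1, -0.045, -0.0566, -0.001, 0]]])

```text
clock: 18.23
tcp_pos: [0.5551, -0.202, 0.1019]
orientation: [-2.504, -1.892, 0.009]
contact_force: [-3.4, -3.9, 4.4]
grip_width: 0.0236
gripper_force: 42.5
```

```bash
python3 st.py;python3 arc.py 2.63 2.81 9;python3 arc.py 2.79 2.95 8
```

```text
18.23 tool rel axis [-0.0524  0.0284] r 0.0596 delta 2.646 F tool [-4.7 -2.2 -4.3] F_cw 4.2 F_rad 3.1 0.02358847209328226 42.53711016528541 [ 0.5551 -0.202   0.1019]
[[1, -0.0029, -0.0053, 0.0, 0], [1, -0.0057, -0.0106, 0.0, 0], [1, -0.0083, -0.016, 0.0, 0], [1, -0.0109, -0.0214, 0.0, 0], [1, -0.0134, -0.0268, 0.0, 0], [1, -0.0157, -0.0324, 0.0, 0], [1, -0.0179, -0.0379, 0.0, 0], [1, -0.0201, -0.0436, 0.0, 0], [1, -0.0221, -0.0492, 0.0, 0]]
[[1, -0.002, -0.0057, 0.0, 0], [1, -0.0039, -0.0113, 0.0, 0], [1, -0.0057, -0.0171, 0.0, 0], [1, -0.0074, -0.0228, 0.0, 0], [1, -0.0089, -0.0286, 0.0, 0], [1, -0.0103, -0.0345, 0.0, 0], [1, -0.0117, -0.0403, 0.0, 0], [1, -0.0129, -0.0462, 0.0, 0]]
```

play_rows(commands=[[[1, -0.002, -0.004, 0, 0], [1, -0.004, -0.008, 0, 0], [1, -0.006, -0.012, 0, 0], [1, -0.0078, -0.016, 0, 0]]])

```text
clock: 18.57
tcp_pos: [0.5515, -0.2027, 0.1019]
orientation: [-2.505, -1.892, 0.009]
contact_force: [-3.7, -4.9, 5.2]
grip_width: 0.0237
gripper_force: 42.5
```

```bash
python3 st.py
```

```text
18.57 tool rel axis [-0.0541  0.0251] r 0.0596 delta 2.708 F tool [-5.7 -2.3 -5.2] F_cw 4.5 F_rad 4.2 0.02367625311628079 42.532086707797134 [ 0.5515 -0.2027  0.1019]
```

play_rows(commands=[[[1, -0.002, -0.004, 0, 0], [1, -0.004, -0.008, -0.001, 0], [1, -0.0055, -0.012, -0.001, 0], [1, -0.007, -0.0165, -0.001, 0]]])

```text
clock: 18.9
tcp_pos: [0.5476, -0.2032, 0.1019]
orientation: [-2.504, -1.892, 0.01]
contact_force: [-3.5, -4.3, 4.2]
grip_width: 0.0239
gripper_force: 42.5
```

```bash
python3 st.py;python3 cov.py|head -1
```

```text
18.9 tool rel axis [-0.0556  0.0215] r 0.0596 delta 2.773 F tool [-5.1 -2.2 -4.1] F_cw 3.9 F_rad 4.0 0.023910120323492757 42.45320489530059 [ 0.5476 -0.2032  0.1019]
[261.3, 192.1, 325.1, 245.4]
```

play_rows(commands=[[[1, -0.0017, -0.004, 0, 0], [1, -0.0034, -0.008, 0, 0], [1, -0.005, -0.0125, 0, 0], [1, -0.0065, -0.017, 0, 0]]])

```text
clock: 19.33
tcp_pos: [0.5468, -0.2033, 0.1021]
orientation: [2.506, 1.894, -0.002]
contact_force: [5.7, -6.9, -6.7]
grip_width: 0.0238
gripper_force: 41.4
```

```bash
python3 st.py
```

```text
19.33 tool rel axis [-0.0557  0.0212] r 0.0596 delta 2.778 F tool [-5.   7.3  6.7] F_cw -5.1 F_rad 7.3 0.02383056487298065 41.40733034662844 [ 0.5468 -0.2033  0.1021]
```

The force has reversed from +3.9 to −5.1 N with no further movement, so the cover has landed. That fits the cover underside measured at about 88 mm with the pad about 16 mm below it. I relax the grip force to about zero.

play_rows(commands=[[[1, -0.001, 0.004, 0.001, 0], [1, -0.002, 0.008, 0.002, 0], [1, -0.002, 0.008, 0.002, 0], [1, -0.002, 0.008, 0.002, 0]]])

```text
clock: 19.67
tcp_pos: [0.5471, -0.2033, 0.1019]
orientation: [-2.504, -1.894, 0.005]
contact_force: [-3.1, -4.4, 2.1]
grip_width: 0.024
gripper_force: 42.3
```

```bash
python3 st.py; python3 pw.py; python3 cov.py|head -1
```

```text
19.67 tool rel axis [-0.0557  0.0211] r 0.0596 delta 2.779 F tool [-5.1 -1.8 -2.1] F_cw 3.5 F_rad 4.1 0.02400459271011089 42.28019003618101 [ 0.5471 -0.2033  0.1019]
top cover 0.75 [252.9, 178.1, 329.0, 231.6]
wrist pawl_nose 0.78 [213.0, 225.0, 292.0, 241.1]
wrist cover 0.16 [187.1, 219.9, 291.2, 344.7]
[263.2, 193.1, 327.8, 245.5]
```

play_rows(commands=[[[1, -0.001, -0.002, 0, 0], [1, -0.0015, -0.0035, 0, 0], [1, -0.0015, -0.0035, 0, 0], [1, -0.0015, -0.0035, 0, 0]]])

```text
clock: 20.4
tcp_pos: [0.5471, -0.2033, 0.102]
orientation: [-2.505, -1.895, 0.003]
contact_force: [-0.9, -6.1, -0.6]
grip_width: 0.0238
gripper_force: 42.0
```

```bash
python3 st.py
python3 - <<'E'
from h import *
o=get_obs();p=viewer.grab_frame("wrist");a=np.array([.5415,-.144,0])
for d in viewer.trace(p,"pawl_nose")[:2]:
    ys,xs=np.nonzero(d["pixels"]);i=xs>xs.max()-4
    uv=(xs.max(),ys[i].mean());X=onz(p,uv,.084,o)[0];print(d["score"],d["rect"],uv,X,"dist",np.hypot(*(X-a)[:2]))
    j=np.argsort(xs)[::max(1,len(xs)//12)];print([(int(xs[k]),int(ys[k])) for k in j])
print("pin",proj(p,[.473,-.1955,.084],o),"axis",proj(p,[.5415,-.144,.084],o))
E
```

```text
20.4 tool rel axis [-0.0556  0.0213] r 0.0596 delta 2.776 F tool [-6.1  0.7  0.6] F_cw 1.5 F_rad 6.0 0.023821756913869372 42.03506046042094 [ 0.5471 -0.2033  0.102 ]
0.74 [210.7, 223.0, 293.5, 241.9] (np.int64(292), np.float64(229.08695652173913)) [ 0.52694302 -0.2079851   0.084     ] dist 0.06562011322756406
[(211, 224), (226, 230), (233, 242), (238, 233), (243, 236), (249, 233), (254, 226), (260, 239), (265, 227), (271, 227), (277, 236), (282, 229), (291, 228)]
pin [[217.54581966 232.21005089]] axis [[284.49906559 138.47722421]]
```

The pawl nose is 66 mm from the axis, so it is clear and the hard stop is the landing. One more small nudge to zero the force, then I let go.

play_rows(commands=[[[1, -0.0012, -0.003, 0, 0], [1, -0.0012, -0.003, 0, 0], [1, -0.0012, -0.003, 0, 0]]])

```text
clock: 20.75
tcp_pos: [0.547, -0.2032, 0.102]
orientation: [-2.505, -1.895, 0.002]
contact_force: [-0.3, -5.2, -0.8]
grip_width: 0.0236
gripper_force: 41.8
```

```bash
python3 st.py
```

```text
20.75 tool rel axis [-0.0556  0.0213] r 0.0595 delta 2.776 F tool [-5.1  1.1  0.8] F_cw 0.8 F_rad 5.2 0.023575376190174076 41.8037350976374 [ 0.547  -0.2032  0.102 ]
```

play_rows(commands=[[[0.3, 0, 0, 0, 0], [0, 0, 0, 0, 0], [0, 0, 0, 0, 0], [0, 0, 0, 0, 0], [0, 0, 0, 0, 0]]])

```text
clock: 21.17
tcp_pos: [0.5477, -0.2019, 0.1026]
orientation: [-2.504, -1.897, -0.0]
contact_force: [0.4, 0.4, -0.7]
grip_width: 0.0426
gripper_force: 0.0
```

play_rows(commands=[[[0, 0, 0, -0.06, 0], [0, 0, 0, -0.15, 0], [0, 0, 0, -0.3, 0], [0, 0, 0, -0.45, 0], [0, 0, 0, -0.6, 0], [0, 0, 0, -0.7, 0], [0, -0.2, 0, -0.8, 0], [0, -0.4, 0, -0.8, 0], [0, -0.4, 0, -0.8, 0]]])

```text
clock: 21.92
tcp_pos: [0.5233, -0.2892, 0.2652]
orientation: [2.51, 1.879, -0.004]
contact_force: [-1.9, -2.2, -0.4]
grip_width: 0.0425
gripper_force: 0.0
```

```bash
python3 st.py; python3 cov.py|head -1
python3 - <<'E'
from h import *
o=get_obs();p=viewer.grab_frame("wrist");a=np.array([.5415,-.144,0])
d=-.0
M=R.from_rotvec(o["orientation"]).as_matrix()
print("grip pred",proj(p,a+M@[-.0556,.0213,0]+[0,0,.182],o),proj(p,a+M@[-.0556,.0213,0]+[0,0,.134],o))
for q in("grip","lever_post","pawl_nose"):
    for d in viewer.trace(p,q)[:1]: print(q,d["score"],d["rect"])
p=viewer.grab_frame("top")
for q in("steel_cup","soup_bowl","salt_shaker","grip"):
    for d in viewer.trace(p,q)[:1]: print(q,d["score"],d["rect"])
E
```

```text
21.92 tool rel axis [-0.146   0.0243] r 0.148 delta 2.977 F tool [-2.6 -1.3  0.4] F_cw 1.7 F_rad 2.4 0.042514872095248284 0.0 [ 0.5233 -0.2892  0.2652]
[260.2, 192.6, 326.4, 246.5]
grip pred [[315.58687013 100.66453454]] [[315.9105936 102.2364213]]
grip 0.57 [303.4, 89.6, 330.2, 120.9]
lever_post 0.85 [226.8, 106.2, 301.2, 209.0]
pawl_nose 0.56 [261.2, 110.2, 304.7, 118.5]
steel_cup 0.94 [193.7, 241.7, 218.5, 264.6]
soup_bowl 0.97 [186.2, 203.0, 212.9, 231.9]
salt_shaker 0.67 [424.9, 160.3, 440.2, 174.1]
```

The grip stayed where I left it, the cover is on the bowls, the bystanders haven't moved and the hand is clear. Handing in.

```bash
python3 -c "
from h import *
print(r.hand_in())"
```

```text
the job is handed in; nothing more can be done
None
```

The cover is resting on the larger white bowl stack after a slow crank-down (release lever at its far stop, pawl clear, grip let go only once it had landed), the steel cup, soup bowl and salt shaker still stand where they were, and the job was handed in at about 22 s with no verdict returned.

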